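# Hook the filter cassette under its lip and snap it down

### The job

Put the filter cassette back into the blue dust filter housing: hook its orange-striped edge fully home under the orange lip while the other edge is still raised, then swing that edge down until the cassette lies flat on its seat and the red spring catch has snapped shut over it. Work gently, by feel, without forcing anything against the housing, leave the other things on the bench where they are, and let go.

Things in the scene. Friction and masses are not known exactly. Their poses are not given: they have to be found in the camera images.
- cassette: Loose black filter cassette with white pleats, 130 (x) x 100 (y) mm, about 0.25 kg. Origin: centre of the underside; z up. A 6 mm thick plate makes both edges; between x = -51 and +35 it is 12 mm thick (pleats to 14). The edge at +x carries an orange stripe and goes under the lip. Grey handle bar on top: 14 mm thick in x, 60 mm long in y, from 26 to 54 mm above the underside.
- tongue (a point): Centre of the upper border of the cassette's striped edge: 65 mm from its origin along its +x, 6 mm above its underside.
- grip (a point): On the cassette's handle bar, where to grip it from above with the fingers closing along the cassette's x: over its origin, 42 mm above its underside.
- housing: Blue fixed housing, 184 (x) x 146 (y) mm, sides 34 mm high; origin: centre of the underside, z up, its x turned at most 0.3 rad from the world's. In it a grey carrier (see the points) holds the cassette, cassette axes along housing axes. All of it is rigid but the catch: stay below about 15 N between cassette and housing; above 30 N it counts as broken.
- seat (a point): Nominal middle of the carrier's flat seat, 26 mm above the housing's underside. The whole carrier (seat, lip, stop, sills, catch) stands up to 10 mm either way off nominal along housing x and up to 2.5 mm higher or lower, unreported, differently each time: find it by feel. It does not yield. Cheeks (10 mm over the seat) leave 6 mm either side of the cassette.
- lip_stop (a point): Nominal foot of the carrier's stop, 65 mm from the seat's middle along housing +x, at seat height; the striped edge must bear on it. The orange lip reaches 18 mm from the stop back over the seat, 15 mm of height free below it, top 19 mm over the seat, border flared up another 4 mm. The cassette fits with 2 mm to spare in x: the sills at the -x end (10 mm high) stand 132 mm from the stop.
- catch (a joint): Red sprung catch in the middle of the carrier's -x end (28 mm wide): 0 m when shut, grows as it is pushed out to -x, up to 0.011. Shut, its nose reaches 3.5 to 5.5 mm over the cassette's plain edge, 7.5 mm above the seat; a steep ramp rises from it to 23 mm over the seat. The edge swung down pushes it out by itself (under 10 N), then it snaps back. It reads 0 also when the cassette is out.
- pliers: Bystander: pliers with red handles, 176 mm long, lying flat; leave alone.
- tape_measure: Bystander: yellow tape measure, 77 x 99 x 68 mm; leave alone.
- offcut_2: Bystander: wooden block, 62 x 63 x 38 mm; leave alone.
- battery_pack: Bystander: black tool battery, 75 x 113 x 61 mm; leave alone.

How it is judged:
On the way:
1. the orange-striped edge is low down at or under the lip while the cassette still slopes (x of tongue in the frame of housing above 0.0525 m and z of tongue in the frame of housing below 0.0435 m and angle between cassette's own z axis and vertical above 0.09 rad), for 0.2 s.
At the end, for the whole second after the job is handed in: The cassette rests flat (within 2 degrees) on its seat, underside 20.5 to 30.5 mm above the housing's, striped edge at least 51.5 mm beyond the housing's origin along its x, origin within 16 mm of the housing's in plan, and the catch is within 1.5 mm of shut (angle between cassette's own z axis and vertical below 0.035 rad and z of cassette in the frame of housing between 0.0205 and 0.0305 m and x of tongue in the frame of housing above 0.0515 m and horizontal distance between cassette and housing below 0.016 m and value of joint catch below 0.0015 m and linear speed of cassette below 0.01 m/s); the robot touches nothing.
It fails at once if cassette pressed against the housing (with its carrier and catch) with more than 30 N (contact force between cassette and housing above 30 N).
It fails at once if a bystander (pliers, tape measure, wood offcut, battery pack) moved more than 20 mm (distance of any of pliers, tape_measure, offcut_2, battery_pack from where it was at the start of the episode above 0.02 m).
It also fails if it takes over 54 s, if anything falls off the work surface, if the arm or the gripper's body presses on something with over 40 N, if the wrist force passes 120 N, or if a joint passes its speed limit or range.

### The arm

A 6-joint arm with a two-finger parallel gripper is mounted at the origin on a cart in front of the work surface, level with it; the furniture and walls round the work are solid. World frame = base frame: x ahead of the robot, y to its left, z up, the work surface at z = 0. Lengths are in m, angles in rad, forces in N, time in s.
With the tool pointing down it reaches from about 0.275 to 0.975 m from the base axis. Payload 8.4 kg.
Tool frame: the origin (TCP) lies at the very end of the fingers, on their centre line; the grasp point (between the pads) lies behind it (arm.tcp_to_grasp is the z of the grasp point in the tool frame, in m); z points along the fingers, y is the line along which they close (so a half turn about z gives the same grasp; the last joint's range is limited). The gripper opens to 92 mm and grips with 3 to 60 N. Pads are 20 mm wide; open, the fingers measure 128 mm over their backs; the gripper's body (75 mm by 189 mm) begins 69 mm behind the grasp point.
Start: joints at [-1.247, 0.353, 1.633, -0, 1.155, -0.002], TCP at [0.2, -0.592, 0.191] pointing down, gripper open.
Joint ranges: [-2.63, 2.63], [-0.92, 2.1], [0.06, 2.66], [-1.3, 4.44], [0, 2.69], [-3.02, 3.02]. Speed limits (rad/s): [2.22, 2.22, 2.79, 3.14, 3.14, 3.14].

### API

Orientations are given as a unit quaternion [x, y, z, w].
In Python, from rig import arm gives the robot as it stands.
- The arm moves only by the shell command python3 -m crank 'ROWS' [FORCE]. ROWS is JSON, a list of rows, each a list of 3 entries, a list of its own where there are three numbers: the closure, from -1 (fully open) to 1 (shut), then the shift along the tool's x, y, z in units of 30 mm (1.0 is 30 mm), then the turn, a rotation vector about the tool's x, y, z in units of 5 degrees (1.0 is 5 degrees). In form: [[fingers, [tx, ty, tz], [rx, ry, rz]], ...]. A call has 1 to 12 rows; each row shifts and turns the commanded pose from where the row before left it, along the tool's axes as they then stand; what a row does not reach is not made up. A row lasts 1/12 s, in which the tool goes at most 41.7 mm and 7.16 degrees, less where a joint would pass 70% of its speed; a pose out of reach is approached as far as the arm can. A call is refused whole if a number of a shift passes 1 or a number of a turn 1, either way. A call with a gripper value outside its range is refused whole. The fingers move at their own pace and stop on an object; FORCE is the grip in N (left out, the last holds). Time passes only in rows, so rows that do not move let the fingers close. It gives the time, the measured TCP pose, the force, the opening and the grip force at its end, in the units of the state.
- arm.read_state(): the state, without advancing time (a new reading comes with each control period).
- arm.grab_frame(name): name is "scene" or "top" or "wrist"; returns a dict with "color" (400x640x3 uint8, blue, green, red), "depth" (400x640 float32, m along the optical axis (not along the pixel's ray), 0 where there is no reading), "camera_matrix" (3x3 intrinsics, pixels), "k1" (the pictures are not rectified: a ray, as slopes to the right and down, at radius r is drawn at 1 + k1 r^2 times it, then the intrinsics apply), "cam_to_world" (4x4, takes a point from camera to world coordinates); the wrist camera has in their place "mount" (4x4, takes a point from camera to tool coordinates, whose origin is the TCP and whose axes are the flange's). Camera axes: x right, y down, z forward; pixel columns grow to the right and rows downward; lengths in m; the calibration is good to about 2 mm. A picture is of the moment at which its call begins: read the wrist's pose just before it.
- arm.hand_in(): hands the job in; it is judged then, once.
The state is a dict: "time_s": time; "qpos": joint angles; "dq": joint speeds; "effort": joint torques, N m; "ee_pos": TCP position; "tool_rot": TCP orientation; "contact_force": force on the tool from outside, world axes, zero at the start; "moment": the same for the moment, N m; "width": finger opening in m; "gripper_force": force on a finger pad.
Only numpy, scipy, OpenCV 4.12 (cv2) and the standard library are available. Lean on these libraries where they do the work, as an engineer would, in place of code of your own. Each camera call takes 0.05 s, during which the arm holds its last target. There are 200 camera calls.

## Working session

There is one attempt and no reset: what is moved stays moved. The work goes in short steps, Python scripts to look and compute and a shell command to move; the robot and the scene stay as the last step left them, time stands still between calls to the robot, and variables do not carry over. Pictures are saved under pics/ and viewed, at most 10 in all, crops included, and the job is handed in when it is done.

```bash
mkdir -p pics; cat > h.py <<'E'
import numpy as np,cv2,json
from rig import arm
from scipy.spatial.transform import Rotation as R
def cloud(f,T=None):
    K=np.array(f["camera_matrix"]);d=f["depth"]
    v,u=np.mgrid[0:400,0:640]
    p=cv2.undistortPoints(np.stack([u,v],-1).reshape(-1,1,2).astype(np.float64),K,np.array([f["k1"],0,0,0.])).reshape(400,640,2)
    T=np.array(f["cam_to_world"]) if T is None else T
    P=np.dstack([p[...,0]*d,p[...,1]*d,d])
    return P@T[:3,:3].T+T[:3,3]
E
python3 - <<'E'
from h import *
for n in("top","scene"):
    f=arm.grab_frame(n);cv2.imwrite(f"pics/{n}.png",f["color"])
    np.savez(f"{n}.npz",c=f["color"],P=cloud(f))
s=arm.read_state();print(s,arm.tcp_to_grasp)
E
```

```text
{'time_s': 0.1, 'qpos': array([-1.24735295e+00,  3.53595456e-01,  1.63404031e+00,  3.53073775e-06,
        1.15522254e+00, -2.36766771e-03]), 'dq': array([ 2.52742824e-03, -3.18037840e-03, -1.82620266e-03, -3.97496895e-05,
       -3.80684210e-04,  1.59334952e-03]), 'effort': array([-2.90423634e-05, -5.94906914e+01, -3.34929049e+01,  6.99727074e-02,
        1.82527083e-02, -1.51565723e-05]), 'ee_pos': array([ 0.19991732, -0.59166147,  0.19003677]), 'tool_rot': array([ 9.86760133e-01,  1.62185204e-01, -9.95627232e-05, -6.24946317e-04]), 'contact_force': array([ 0.44052953, -1.17345889, -0.84040415]), 'moment': array([ 0.00420247,  0.01201227, -0.01927163]), 'gripper_force': 0.0, 'width': 0.09229158213523873} -0.0187
```

View pics/top.png

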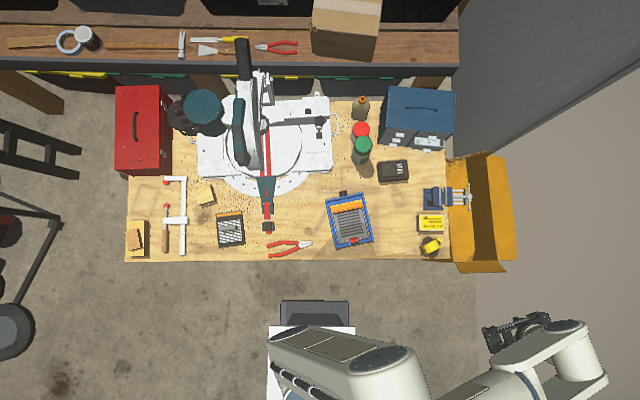

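View pics/scene.png

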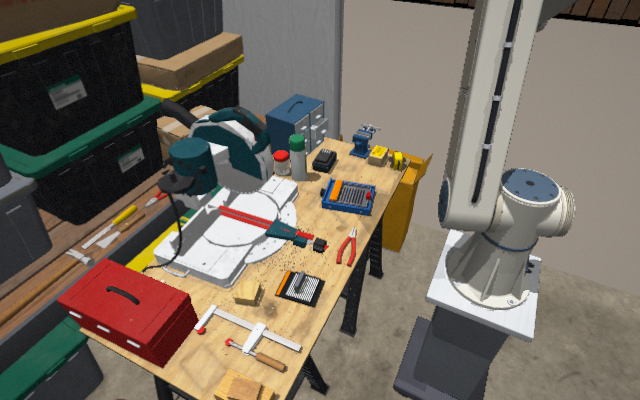

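The top view shows the cassette at about (230,230), stripe at the top edge (230,215). The housing is at (349,221) with its lip at (350,204) and red catch at (354,241). The pliers lie between them at (290,247).

```bash
python3 - <<'E'
from h import *
z=np.load("top.npz");c=z["c"];P=z["P"]
print("table",P[250,200],P[250,400])
hsv=cv2.cvtColor(c,cv2.COLOR_BGR2HSV)
def m(lo,hi,box):
    k=cv2.inRange(hsv,np.array(lo),np.array(hi));b=np.zeros_like(k);x0,y0,x1,y1=box;b[y0:y1,x0:x1]=255
    return (k&b)>0
def rep(n,k):
    Q=P[k];print(n,len(Q),"med",np.median(Q,0).round(4),"min",Q.min(0).round(3),"max",Q.max(0).round(3));
    r=cv2.minAreaRect(Q[:,:2].astype(np.float32));print("  rect",np.round(r[0],4),np.round(r[1],4),round(r[2],2));return Q
rep("blue",m([100,120,60],[125,255,255],(315,185,385,260)))
rep("lip",m([8,150,120],[22,255,255],(318,190,380,215)))
rep("catch",m([0,170,100],[6,255,255],(330,230,380,250)))
rep("stripe",m([8,150,120],[22,255,255],(212,205,248,222)))
b=(slice(205,252),slice(212,250))
Q=P[b].reshape(-1,3);col=c[b].reshape(-1,3)
k=(Q[:,2]>.003)&(Q[:,2]<.1);print("cass above table",k.sum(),cv2.minAreaRect(Q[k][:,:2].astype(np.float32)))
k=(Q[:,2]>.035);print("handle",k.sum(),Q[k].mean(0),Q[k][:,2].max(),cv2.minAreaRect(Q[k][:,:2].astype(np.float32)))
for n,bb in(("c",(205,252,210,250)),("h",(188,255,318,382))):
    cv2.imwrite(f"pics/{n}.png",0) if 0 else None
a=cv2.resize(c[195:260,200:260],None,fx=6,fy=6,interpolation=2);h=cv2.resize(c[185:255,315:385],None,fx=6,fy=6,interpolation=2)
o=np.zeros((420,800,3),np.uint8);o[:390,:360]=a;o[:420,370:790]=h;cv2.imwrite("pics/zoom.png",o)
E
```

```text
table [ 0.42418656  0.4235317  -0.0034807 ] [ 0.4310065  -0.32958394  0.00256062]
blue 450 med [ 0.5633 -0.119   0.0253] min [ 0.414 -0.225  0.009] max [ 0.642 -0.032  1.501]
  rect [ 0.5298 -0.1088] [0.1926 0.2011] 12.87
lip 219 med [ 0.5876 -0.124   0.0442] min [ 0.414 -0.184  0.018] max [ 0.61  -0.032  1.501]
  rect [ 0.5351 -0.0782] [0.0874 0.2447] 49.64
catch 27 med [ 0.4653 -0.1527  0.0459] min [ 0.458 -0.164  0.036] max [ 0.473 -0.139  0.052]
  rect [ 0.4668 -0.1519] [0.0138 0.0243] 11.83
stripe 71 med [0.5606 0.3209 0.0068] min [ 0.414 -0.032  0.001] max [0.573 0.366 1.501]
  rect [0.5061 0.1595] [0.4231 0.0474] 70.62
cass above table 1009 ((0.5082701444625854, 0.3117983639240265), (0.17414209246635437, 0.13984552025794983), 0.5834677219390869)
handle 82 [0.49316241 0.27252594 0.21046925] 1.500857191471239 ((0.46867305040359497, 0.15256159007549286), (0.38443219661712646, 0.029816003516316414), 77.82490539550781)
```

View pics/zoom.png

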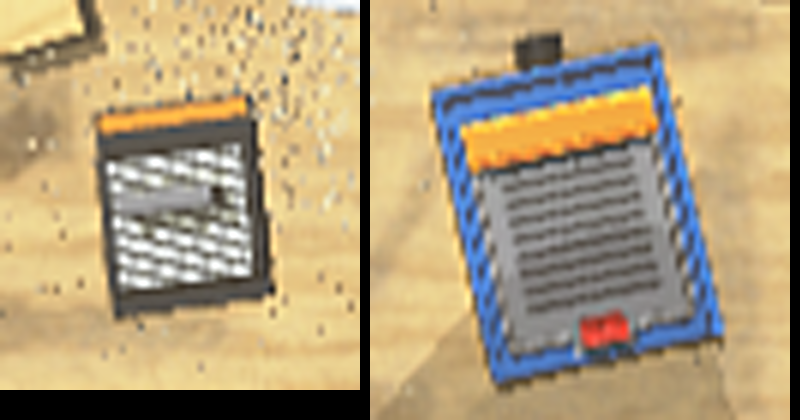

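```bash
cat > go.py <<'E'
# print shift in tool units from current pose to a world target, and turn units to a target tool rotation
from h import *
def todo(p,Rt=None):
    s=arm.read_state();Rc=R.from_quat(s["tool_rot"])
    t=Rc.inv().apply(np.array(p)-s["ee_pos"])/.03
    print("shift units",t.round(2), "turn units",None if Rt is None else np.degrees((Rc.inv()*Rt).as_rotvec()).round(2)/5)
def down(yaw): # tool z down, tool x along object's +y (yaw of object x)
    a=yaw+np.pi/2
    return R.from_matrix(np.array([[np.cos(a),np.sin(a),0],[np.sin(a),-np.cos(a),0],[0,0,-1]]).T)
E
python3 -m crank '[[-1,[0,0,-0.4],[0,0,-1]],[-1,[0,0,-0.4],[0,0,-1]],[-1,[0,0,-0.4],[0,0,-1]],[-1,[0,0,-0.4],[0,0,-1]],[-1,[0,0,-0.4],[0,0,-1]],[-1,[0,0,-0.4],[0,0,-1]],[-1,[0,0,-0.4],[0,0,-1]],[-1,[0,0,-0.4],[0,0,-1]],[-1,[0,0,-0.4],[0,0,-1]],[-1,[0,0,-0.4],[0,0,-1]],[-1,[0,0,-0.4],[0,0,-1]],[-1,[0,0,-0.4],[0,0,-1]]]' 10
python3 -m crank '[[-1,[0,0,0],[0,0,-1]],[-1,[0,0,0],[0,0,-1]],[-1,[0,0,0],[0,0,-1]],[-1,[0,0,0],[0,0,-1]],[-1,[0,0,0],[0,0,-0.9]],[-1,[0,0,0],[0,0,0]]]'
python3 -c "
from go import *
print(arm.grab_frame('wrist')['mount'])
todo([.48,-.14,.33],down(.23))"
```

```text
time_s: 1.1
ee_pos: [0.1999, -0.5919, 0.3348]
tool_rot: [0.772, 0.635, 0.0, -0.0]
contact_force: [-0.3, -0.1, 1.0]
width: 0.092
gripper_force: 0.0
time_s: 1.6
ee_pos: [0.2, -0.5919, 0.3343]
tool_rot: [0.62, 0.785, 0.0, -0.0]
contact_force: [0.4, -0.2, 0.5]
width: 0.092
gripper_force: 0.0
[[ 1.72556868e-03 -9.71351792e-01 -2.37639894e-01  6.70560033e-02]
 [ 9.99998003e-01  1.91566440e-03 -5.69007233e-04 -8.98936444e-06]
 [ 1.00794448e-03 -2.37638437e-01  9.71353158e-01 -1.93288102e-01]
 [ 0.00000000e+00  0.00000000e+00  0.00000000e+00  1.00000000e+00]]
shift units [12.56 12.5   0.15] turn units [-0.    -0.008 -0.018]
```

```bash

python3 -m crank '[[-1,[1,1,0],[0,0,0]],[-1,[1,1,0],[0,0,0]],[-1,[1,1,0],[0,0,0]],[-1,[1,1,0],[0,0,0]],[-1,[1,1,0],[0,0,0]],[-1,[1,1,0],[0,0,0]],[-1,[1,1,0],[0,0,0]],[-1,[1,1,0],[0,0,0]],[-1,[1,1,0],[0,0,0]],[-1,[1,1,0],[0,0,0]],[-1,[1,1,0],[0,0,0]],[-1,[1,1,0],[0,0,0]]]'
python3 -m crank '[[-1,[0.6,0.5,1],[0,0,0]],[-1,[0,0,1],[0,0,0]],[-1,[0,0,0],[0,0,0]],[-1,[0,0,0],[0,0,0]]]'
cat > w.py <<'E'
import sys
from go import *
n=sys.argv[1];s=arm.read_state();f=arm.grab_frame("wrist")
T=np.eye(4);T[:3,:3]=R.from_quat(s["tool_rot"]).as_matrix();T[:3,3]=s["ee_pos"]
T=T@np.array(f["mount"]);P=cloud(f,T)
np.savez(n+".npz",c=f["color"],P=P,d=f["depth"]);cv2.imwrite(f"pics/{n}.png",f["color"]);print(s["ee_pos"],P[200,320])
E
python3 w.py wh
```

```text
time_s: 2.65
ee_pos: [0.4643, -0.1653, 0.3348]
tool_rot: [0.623, 0.782, 0.0, 0.0]
contact_force: [0.8, -0.5, -0.2]
width: 0.0922
gripper_force: 0.0
time_s: 2.98
ee_pos: [0.4733, -0.146, 0.274]
tool_rot: [0.622, 0.783, -0.001, -0.001]
contact_force: [0.1, -0.1, 0.5]
width: 0.0917
gripper_force: 0.0
[ 0.4732909  -0.1459658   0.27395756] [ 0.48811093 -0.18019294  0.02517657]
```

View pics/wh.png

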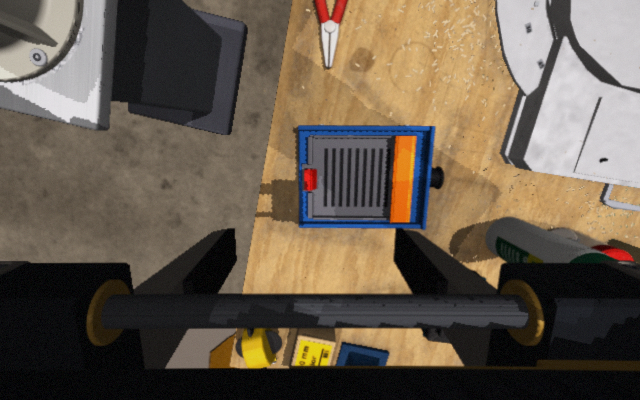

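The wrist view shows the housing at (300–435, 127–228), the lip at columns 391–415, the catch at (310,180) and the seat between them. The lip and housing axes are nearly aligned with the image.

```bash
python3 - <<'E'
from h import *
z=np.load("wh.npz");c=z["c"];P=z["P"]
hsv=cv2.cvtColor(c,cv2.COLOR_BGR2HSV)
def m(lo,hi,box):
    k=cv2.inRange(hsv,np.array(lo),np.array(hi));x0,y0,x1,y1=box;b=np.zeros_like(k);b[y0:y1,x0:x1]=255
    return (k&b)>0
# table
k=np.zeros((400,640),bool);k[60:110,360:480]=1;k[150:220,455:480]=1
t=np.median(P[k],0);print("table z",t[2], P[80:100,370:390,2].mean(),P[190:210,460:475,2].mean())
b=m([105,140,40],[125,255,255],(290,115,440,235));Q=P[b];print("blue z pct",np.percentile(Q[:,2],[5,50,75,90,95]))
Q=Q[(Q[:,2]>.028)&(Q[:,2]<.045)];rb=cv2.minAreaRect(Q[:,:2].astype(np.float32));print("rim",len(Q),rb)
l=m([8,150,100],[22,255,255],(380,125,425,235));Q=P[l];print("lip z",np.percentile(Q[:,2],[2,25,50,75,98]));
Q=Q[Q[:,2]>.03];rl=cv2.minAreaRect(Q[:,:2].astype(np.float32));print("lip",rl)
r=m([0,150,80],[7,255,255],(300,160,325,200));Q3=P[r];print("catch z",np.percentile(Q3[:,2],[5,50,95]),"rect",cv2.minAreaRect(Q3[:,:2].astype(np.float32)))
a=np.deg2rad(rb[2]);a=(a+np.pi/4)%(np.pi/2)-np.pi/4
print("yaw rim",a)
# lip edge direction: fit line to left border pixels
o=np.array(rb[0]);ex=np.array([np.cos(a),np.sin(a)])
print("in housing x: lip",[np.percentile((Q[:,:2]-o)@ex,q).round(4) for q in(0,2,10,90,98,100)],"catch",[np.percentile((Q3[:,:2]-o)@ex,q).round(4) for q in(0,5,50,95,100)])
# profile along the middle row
ey=np.array([-ex[1],ex[0]])
q=P[115:240,285:445].reshape(-1,3);cc=c[115:240,285:445].reshape(-1,3);u=(q[:,:2]-o)@ex;v=(q[:,:2]-o)@ey
print("catch v",np.median((Q3[:,:2]-o)@ey),"lip v",np.percentile((Q[:,:2]-o)@ey,[1,99]))
for x in np.arange(-.1,.1,.004):
    k=(abs(u-x)<.002)&(v>.02)&(v<.04)
    print(round(x,3),k.sum(),np.round(np.median(q[k],0)[2],4),np.round(np.percentile(q[k][:,2],[10,90]),4),cc[k].mean(0).astype(int))
E
```

```text
table z -0.0007453632171022517 0.00164414057492846 -0.000597244109242038
blue z pct [0.02002896 0.02275855 0.03315423 0.03743186 0.03893312]
rim 1674 ((0.5418179035186768, -0.13402226567268372), (0.18623583018779755, 0.14358772337436676), 13.199318885803223)
lip z [0.04199734 0.04340996 0.0440421  0.04473485 0.04694553]
lip ((0.5377659797668457, -0.13039208948612213), (0.1428755223751068, 0.12013401836156845), 7.96575403213501)
catch z [0.03594896 0.04674332 0.0487774 ] rect ((0.4673130512237549, -0.1531783640384674), (0.016472913324832916, 0.03240487724542618), 13.194339752197266)
yaw rim 0.2303715735779357
in housing x: lip [np.float64(-0.0688), np.float64(0.0352), np.float64(0.0375), np.float64(0.06), np.float64(0.0624), np.float64(0.0635)] catch [np.float64(-0.0851), np.float64(-0.0849), np.float64(-0.0769), np.float64(-0.0695), np.float64(-0.0687)]
catch v 0.001872350430911485 lip v [-0.05824314  0.05880738]
-0.1 39 -0.0009 [-0.0019  0.0002] [ 65  94 117]
-0.096 27 0.018 [-0.0012  0.0193] [41 45 51]
-0.092 37 0.0207 [0.02   0.0215] [128  67  28]
-0.088 33 0.0213 [0.02   0.0225] 
[... 1432 characters left out ...]
0.044 [0.0427 0.0451] [ 28 134 230]
0.048 47 0.044 [0.0429 0.0448] [ 27 137 230]
0.052 43 0.0438 [0.0431 0.045 ] [ 29 137 230]
0.056 44 0.0438 [0.0426 0.045 ] [ 28 137 229]
0.06 47 0.044 [0.0429 0.045 ] [ 39 169 229]
0.064 10 0.0435 [0.043  0.0445] [ 54 138 210]
0.068 3 0.0225 [0.0218 0.0228] [ 91 129 169]
0.072 34 0.0211 [0.0204 0.022 ] [142  91  79]
0.076 44 0.0211 [0.02  0.022] [155  81  31]
0.08 37 0.0214 [0.0201 0.0221] [84 42 15]
0.084 107 0.0334 [0.021  0.0392] [58 30 11]
0.088 36 0.0392 [0.0379 0.04  ] [134  88  62]
0.092 2 0.0377 [0.0375 0.0379] [100 115 134]
  return _methods._mean(a, axis=axis, dtype=dtype,
  ret = um.true_divide(
Traceback (most recent call last):
IndexError: index -1 is out of bounds for axis 0 with size 0
```

```bash
python3 - <<'E'
from go import *
P=np.load("top.npz")["P"].reshape(-1,3)
k=(P[:,0]>.35)&(P[:,0]<.62)&(P[:,1]>-.2)&(P[:,1]<.45)&(P[:,2]<.6);print("max z corridor",np.percentile(P[k][:,2],99.9), P[k][np.argmax(P[k][:,2])])
todo([.45,.31,.274],down(.2304)); todo([.45,.31,.274],down(.13))
E
```

```text
max z corridor 0.08044989727260364 [0.54330069 0.17371508 0.08274201]
shift units [15.01  2.66  0.05] turn units [-0.006 -0.    -0.026]
shift units [15.01  2.66  0.05] turn units [-0.006 -0.     1.124]
```

```bash

python3 -m crank '[[-0.1,[1,0.2,0],[0,0,0]],[-0.1,[1,0.2,0],[0,0,0]],[-0.1,[1,0.2,0],[0,0,0]],[-0.1,[1,0.2,0],[0,0,0]],[-0.1,[1,0.2,0],[0,0,0]],[-0.1,[1,0.2,0],[0,0,0]],[-0.1,[1,0.2,0],[0,0,0]],[-0.1,[1,0.2,0],[0,0,0]],[-0.1,[1,0.2,0],[0,0,0]],[-0.1,[1,0.2,0],[0,0,0]],[-0.1,[1,0.2,0],[0,0,0]],[-0.1,[1,0.2,0],[0,0,0]]]'
python3 -m crank '[[-0.1,[1,0.2,0.5],[0,0,0]],[-0.1,[1,0,0.5],[0,0,0]],[-0.1,[1,0,0],[0,0,0]],[-0.1,[0,0,0],[0,0,0]],[-0.1,[0,0,0],[0,0,0]]]'
python3 w.py wc; python3 - <<'E'
from h import *
c=cv2.imread("pics/wc.png");P=np.load("wc.npz")["P"]
print("table",np.median(P[(abs(P[...,2])<.004)][:,2]))
hsv=cv2.cvtColor(c,cv2.COLOR_BGR2HSV)
k=cv2.inRange(hsv,np.array([8,170,120]),np.array([20,255,255]))>0
k&=(P[...,2]<.02)&(abs(P[...,1]-.31)<.12)&(abs(P[...,0]-.5)<.15)
n,lab,st,cen=cv2.connectedComponentsWithStats(k.astype(np.uint8));i=1+np.argmax(st[1:,4]);Q=P[lab==i];print("stripe",st[i],cv2.minAreaRect(Q[:,:2].astype(np.float32)),np.median(Q[:,2]))
k=(P[...,2]>.045)&(P[...,2]<.065)&(abs(P[...,1]-.31)<.07)&(abs(P[...,0]-.5)<.08)
n,lab,st,cen=cv2.connectedComponentsWithStats(k.astype(np.uint8));i=1+np.argmax(st[1:,4]);Q=P[lab==i];print("handle",st[i],cv2.minAreaRect(Q[:,:2].astype(np.float32)),np.median(Q[:,2]),np.median(Q,0))
k=(P[...,2]>.0035)&(P[...,2]<.03)&(abs(P[...,1]-.31)<.09)&(abs(P[...,0]-.5)<.10)
n,lab,st,cen=cv2.connectedComponentsWithStats(k.astype(np.uint8));i=1+np.argmax(st[1:,4]);Q=P[lab==i];print("plate",st[i],cv2.minAreaRect(Q[:,:2].astype(np.float32)))
E
```

```text
time_s: 4.03
ee_pos: [0.4636, 0.2215, 0.2773]
tool_rot: [0.622, 0.783, 0.002, 0.001]
contact_force: [0.4, 0.3, 0.6]
width: 0.0503
gripper_force: 0.0
time_s: 4.45
ee_pos: [0.4487, 0.3102, 0.2464]
tool_rot: [0.621, 0.784, 0.001, 0.0]
contact_force: [0.6, -0.1, -0.1]
width: 0.0508
gripper_force: 0.0
[0.44871637 0.3102173  0.24638311] [0.46384281 0.27914389 0.01134578]
table -0.0007975331291297794
stripe [386 152  17  67 525] ((0.5606287717819214, 0.32150378823280334), (0.011820143088698387, 0.09519590437412262), 8.054492950439453) 0.005555971103459401
handle [349 164  17  48 531] ((0.5034240484237671, 0.3138226866722107), (0.01422032155096531, 0.05988990142941475), 8.311721801757812) 0.05280303526828556 [0.50261919 0.31517872 0.05280304]
plate [ 305  142   99   78 5813] ((0.5034824013710022, 0.31379178166389465), (0.12999945878982544, 0.10011375695466995), 8.149222373962402)
```

View pics/wc.png

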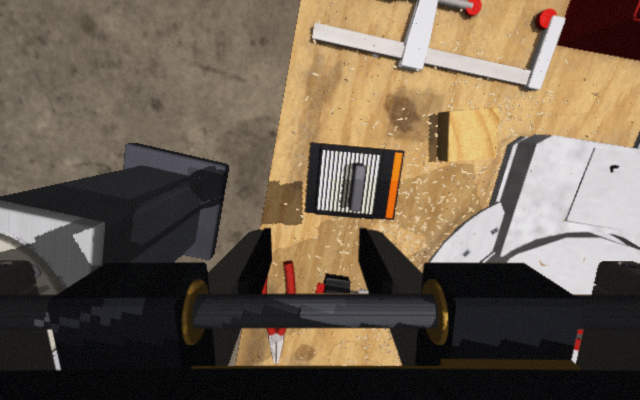

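The wrist view shows the cassette at (355,182), handle at (357,188), stripe at (394,186) towards +x. Its size, 130 x 100 mm, and handle height, 53 mm, agree with the given ones.

```bash
python3 -m crank '[[-0.1,[0,0,0],[0,0,1]],[-0.1,[0,0,0],[0,0,0]],[-0.1,[0,0,0],[0,0,0]]]'; python3 -c "
from go import *
todo([.5034,.3138,.024],down(.143))"
```

```text
time_s: 4.75
ee_pos: [0.4487, 0.3084, 0.2457]
tool_rot: [0.655, 0.756, 0.001, 0.0]
contact_force: [0.6, 0.2, -0.0]
width: 0.0501
gripper_force: 0.0
shift units [-0.08  1.82  7.39] turn units [ 0.016 -0.004 -0.006]
```

```bash
python3 -m crank '[[-0.1,[-0.08,0.9,0.8],[0,0,0]],[-0.1,[0,0.92,0.8],[0,0,0]],[-0.1,[0,0,0.8],[0,0,0]],[-0.1,[0,0,0.8],[0,0,0]],[-0.1,[0,0,0.8],[0,0,0]],[-0.1,[0,0,0.6],[0,0,0]],[-0.1,[0,0,0.4],[0,0,0]],[-0.1,[0,0,0.2],[0,0,0]],[-0.1,[0,0,0],[0,0,0]],[-0.1,[0,0,0],[0,0,0]]]'; python3 -c "
from go import *
todo([.5034,.3138,.024],down(.143))"
```

```text
time_s: 5.58
ee_pos: [0.5027, 0.315, 0.0895]
tool_rot: [0.655, 0.756, 0.0, 0.0]
contact_force: [0.8, 0.8, 0.8]
width: 0.0505
gripper_force: 0.0
shift units [-0.04  0.01  2.18] turn units [ 0.01  -0.004 -0.002]
```

Then down, gripping firmly so the cassette doesn't slip in the pads.

```bash
python3 -m crank '[[-0.1,[-0.04,0,0.7],[0,0,0]],[-0.1,[0,0,0.7],[0,0,0]],[-0.1,[0,0,0.5],[0,0,0]],[-0.1,[0,0,0.25],[0,0,0]],[-0.1,[0,0,0],[0,0,0]],[1,[0,0,0],[0,0,0]],[1,[0,0,0],[0,0,0]],[1,[0,0,0],[0,0,0]],[1,[0,0,0],[0,0,0]],[1,[0,0,0],[0,0,0]],[1,[0,0,0],[0,0,0]]]' 40
```

```text
time_s: 6.5
ee_pos: [0.5029, 0.3141, 0.0248]
tool_rot: [0.655, 0.756, 0.001, 0.0]
contact_force: [0.7, 0.2, 2.7]
width: 0.0133
gripper_force: 40.1
```

```bash
cat > ins.py <<'E'
import sys
from go import *
O=np.array([.5418,-.1340,0]);YAW=.2304;H=R.from_euler("z",YAW)
C=np.array([0,0,.0248])  # TCP in cassette
TG=np.array([.065,0,.006])
def rep():
    s=arm.read_state();Rc=R.from_quat(s["tool_rot"]);F=R.from_matrix(np.array([[0,1,0],[1,0,0],[0,0,-1.]]))
    Rcas=H.inv()*Rc*F.inv(); p=H.inv().apply(s["ee_pos"]-O)
    t=p+Rcas.apply(TG-C);o=p-Rcas.apply(C)
    e=Rcas.as_euler("ZYX",degrees=True)
    b=p+Rcas.apply(np.array([.065,0,0])-C);pl=p+Rcas.apply(np.array([-.065,0,0])-C)
    print("t",round(s["time_s"],2),"tongue mm",(t*1e3).round(1),"stripe bottom z",round(b[2]*1e3,1),"plain",(pl*1e3).round(1)[[0,2]],"yaw/pitch/roll",e.round(2),"F_h",H.inv().apply(s["contact_force"]).round(1),"grip",round(s["gripper_force"],1),round(s["width"]*1e3,1),"M_h",H.inv().apply(s["moment"]).round(2))
def target(x,z,th,y=0):  # tongue-bottom z (mm), tongue x (mm), pitch deg
    A=R.from_euler("y",th,degrees=True)
    b=np.array([x,y,z])/1e3-A.apply([0,0,.006])+0
    b[2]=z/1e3; 
    p=b+A.apply(C-np.array([.065,0,0]))
    F=R.from_matrix(np.array([[0,1,0],[1,0,0],[0,0,-1.]]))
    todo(O+H.apply(p),H*A*F)
rep()
if len(sys.argv)>1: target(*map(float,sys.argv[1:]))
E
python3 -m crank '[[1,[0,0,-0.3],[0,0,0]],[1,[0,0,-0.6],[0,0,0]],[1,[0,0,-0.8],[0,0,0]],[1,[0,0,-0.8],[0,0,0]],[1,[0,0,-0.8],[0,0,-1]],[1,[0,0,-0.8],[0,0,0]],[1,[0,0,-0.4],[0,0,0]],[1,[0,0,0],[0,0,0]],[1,[0,0,0],[0,0,0]]]'
python3 ins.py 27 100 12
```

```text
time_s: 7.25
ee_pos: [0.5022, 0.3137, 0.1591]
tool_rot: [0.622, 0.783, 0.0, 0.0]
contact_force: [0.1, 0.3, -3.5]
width: 0.0128
gripper_force: 40.0
t 7.25 tongue mm [128.6 444.8 140.3] stripe bottom z 134.3 plain [ -1.4 134.3] yaw/pitch/roll [-0.07 -0.02  0.01] F_h [ 0.1  0.2 -3.5] grip 40.0 12.8 M_h [-0.07 -0.12 -0.06]
shift units [-14.83  -3.19   0.71] turn units [ 2.404 -0.004 -0.012]
```

```bash
python3 -m crank '[[1,[-0.5,-0.1,0],[0,0,0]],[1,[-1,-0.2,0],[0,0,0]],[1,[-1,-0.2,0],[0,0,0]],[1,[-1,-0.2,0],[0,0,0]],[1,[-1,-0.2,0],[0,0,0]],[1,[-1,-0.2,0],[0,0,0]],[1,[-1,-0.2,0],[0,0,0]],[1,[-1,-0.2,0],[0,0,0]],[1,[-1,-0.2,0],[0,0,0]],[1,[-1,-0.2,0],[0,0,0]],[1,[-1,-0.2,0],[0,0,0]],[1,[-1,-0.2,0],[0,0,0]]]'
python3 -m crank '[[1,[-1,-0.2,0],[0,0,0]],[1,[-1,-0.3,0],[0,0,0]],[1,[-0.8,-0.3,0],[0,0,0]],[1,[-0.5,-0.2,0],[0,0,0]],[1,[0,0,0],[0.8,0,0]],[1,[0,0,0],[0.8,0,0]],[1,[0,0,0],[0.8,0,0]],[1,[0,0,0],[0,0,0]],[1,[0,0,0],[0,0,0]]]'
python3 ins.py 27 45 12
```

```text
time_s: 8.25
ee_pos: [0.5117, -0.0398, 0.1573]
tool_rot: [0.622, 0.783, -0.001, -0.001]
contact_force: [0.0, -0.4, -2.8]
width: 0.0131
gripper_force: 40.0
time_s: 9.0
ee_pos: [0.5063, -0.1409, 0.1571]
tool_rot: [0.618, 0.779, -0.082, -0.066]
contact_force: [-0.1, 0.3, -3.7]
width: 0.0132
gripper_force: 40.0
t 9.0 tongue mm [ 23.5   1.4 125.1] stripe bottom z 119.2 plain [-104.9  146.5] yaw/pitch/roll [ 0.02 12.1   0.1 ] F_h [-0.   0.4 -3.7] grip 40.0 13.2 M_h [-0.11 -0.34  0.02]
shift units [-0.05  0.63  2.4 ] turn units [-0.02  -0.018  0.004]
```

```bash
python3 -m crank '[[1,[-0.05,0.1,0.4],[0,0,0]],[1,[0,0.13,0.5],[0,0,0]],[1,[0,0.1,0.5],[0,0,0]],[1,[0,0.1,0.5],[0,0,0]],[1,[0,0.1,0.3],[0,0,0]],[1,[0,0.1,0.2],[0,0,0]],[1,[0,0,0],[0,0,0]],[1,[0,0,0],[0,0,0]]]'
python3 ins.py 27 30 12; python3 w.py wi; python3 - <<'E'
from ins import *
z=np.load("wi.npz");c=z["c"];P=z["P"];Q=H.inv().apply((P-O).reshape(-1,3)).reshape(P.shape)
hsv=cv2.cvtColor(c,cv2.COLOR_BGR2HSV);k=(cv2.inRange(hsv,np.array([8,150,90]),np.array([22,255,255]))>0)&(abs(Q[...,1])<.07)&(abs(Q[...,0])<.09)&(Q[...,2]<.08)&(Q[...,2]>.01)
n,lab,st,cen=cv2.connectedComponentsWithStats(k.astype(np.uint8))
for i in range(1,n):
    if st[i,4]>40: q=Q[lab==i]*1e3;print(st[i],"x",np.percentile(q[:,0],[2,50,98]).round(1),"y",np.percentile(q[:,1],[1,99]).round(1),"z",np.percentile(q[:,2],[2,50,98]).round(1))
E
```

```text
time_s: 9.67
ee_pos: [0.5107, -0.1419, 0.0848]
tool_rot: [0.618, 0.779, -0.082, -0.065]
contact_force: [-0.4, -1.1, -1.7]
width: 0.0134
gripper_force: 40.0
t 9.67 tongue mm [27.6 -0.6 52.9] stripe bottom z 47.1 plain [-100.8   74.1] yaw/pitch/roll [-4.000e-02  1.199e+01  1.000e-02] F_h [-0.7 -1.  -1.7] grip 40.0 13.4 M_h [-0.09 -0.34  0.03]
shift units [0.02 0.1  0.56] turn units [ 0.002 -0.002 -0.008]
[ 0.51071001 -0.14185432  0.08482177] [ 0.51285215 -0.11237129  0.11230755]
t 9.72 tongue mm [27.9 -0.7 53.4] stripe bottom z 47.5 plain [-100.5   74.4] yaw/pitch/roll [-4.000e-02  1.196e+01 -1.000e-02] F_h [ 0.7 -0.  -2. ] grip 40.0 13.6 M_h [-0.04 -0.35 -0.02]
[ 414  137   54  125 5114] x [35.8 49.4 62.9] y [-30.5  58.7] z [42.7 44.1 46.8]
[ 386  157   22  105 1571] x [14.8 19.7 24.8] y [-28.9  45.7] z [52.5 54.5 56.3]
```

View pics/wi.png

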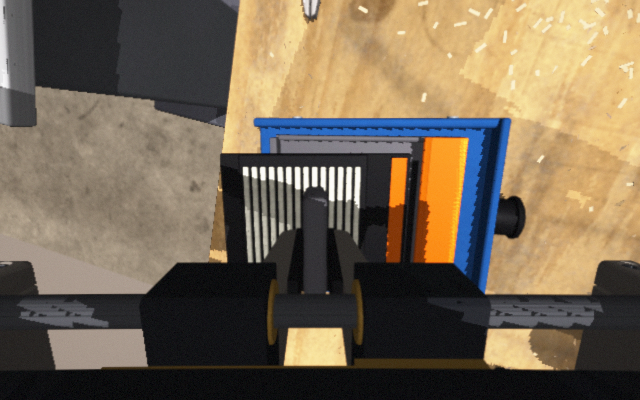

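The stripe on the held cassette (398,210) measures where the kinematics predict. The lip border is at 35.8 mm in the housing frame, just ahead of it. Next I feel for the seat.

```bash
python3 -m crank '[[1,[0.02,0.03,0.2],[0,0,0]],[1,[0,0.03,0.15],[0,0,0]],[1,[0,0.02,0.1],[0,0,0]],[1,[0,0.02,0.1],[0,0,0]],[1,[0,0.01,0.05],[0,0,0]],[1,[0,0,0],[0,0,0]],[1,[0,0,0],[0,0,0]],[1,[0,0,0],[0,0,0]]]';python3 ins.py 27 25.5 12
```

```text
time_s: 10.38
ee_pos: [0.5103, -0.1413, 0.0666]
tool_rot: [0.618, 0.779, -0.082, -0.065]
contact_force: [0.1, 0.9, -2.4]
width: 0.0133
gripper_force: 40.0
t 10.38 tongue mm [27.3  0.  34.7] stripe bottom z 28.9 plain [-101.1   55.9] yaw/pitch/roll [-0.03 11.99 -0.  ] F_h [ 0.3  0.8 -2.4] grip 40.0 13.3 M_h [-0.06 -0.39  0.07]
shift units [-0.    0.01  0.11] turn units [ 0.002 -0.    -0.006]
```

Steps of 0.5–1 mm.

```bash
for i in 1 2; do python3 -m crank '[[1,[0,0.007,0.033],[0,0,0]],[1,[0,0,0],[0,0,0]],[1,[0,0,0],[0,0,0]]]' >/dev/null; python3 ins.py; done;  for i in 1 2 3; do python3 -m crank '[[1,[0,0.003,0.016],[0,0,0]],[1,[0,0,0],[0,0,0]],[1,[0,0,0],[0,0,0]]]'>/dev/null; python3 ins.py; done
```

```text
t 10.63 tongue mm [27.2  0.1 33.6] stripe bottom z 27.8 plain [-101.2   54.8] yaw/pitch/roll [-0.03 12.    0.  ] F_h [ 1.   0.2 -1.7] grip 40.0 13.1 M_h [-0.02 -0.33 -0.  ]
t 10.88 tongue mm [27.5 -0.1 32.9] stripe bottom z 27.0 plain [-100.9   53.9] yaw/pitch/roll [-3.000e-02  1.197e+01 -1.000e-02] F_h [-0.  -0.4 -0.1] grip 40.0 13.5 M_h [ 0.   -0.33 -0.01]
t 11.13 tongue mm [27.6 -0.1 32.4] stripe bottom z 26.6 plain [-100.8   53.5] yaw/pitch/roll [-0.04 11.96 -0.02] F_h [1.6 0.1 1.7] grip 40.1 13.0 M_h [-0.07 -0.29 -0.02]
t 11.38 tongue mm [27.6 -0.1 32.3] stripe bottom z 26.4 plain [-100.9   53.3] yaw/pitch/roll [-0.04 11.96 -0.02] F_h [1.8 0.8 5.6] grip 40.1 13.3 M_h [ 0.1  -0.09 -0.03]
t 11.63 tongue mm [27.6 -0.1 32.2] stripe bottom z 26.3 plain [-100.9   53.3] yaw/pitch/roll [-0.04 11.96 -0.02] F_h [0.6 0.9 9.9] grip 40.1 13.2 M_h [ 0.15  0.21 -0.04]
```

```bash
python3 -m crank '[[1,[0,-0.021,-0.1],[0,0,0]],[1,[0,0,0],[0,0,0]],[1,[0,0,0],[0,0,0]]]' >/dev/null; python3 ins.py; python3 -m crank '[[1,[0,0.1,-0.021],[0,0,0]],[1,[0,0.1,-0.021],[0,0,0]],[1,[0,0.1,-0.021],[0,0,0]],[1,[0,0.1,-0.021],[0,0,0]],[1,[0,0,0],[0,0,0]],[1,[0,0,0],[0,0,0]],[1,[0,0,0],[0,0,0]]]' >/dev/null; python3 ins.py;  python3 -m crank '[[1,[0,0.1,-0.021],[0,0,0]],[1,[0,0.1,-0.021],[0,0,0]],[1,[0,0.06,-0.012],[0,0,0]],[1,[0,0,0],[0,0,0]],[1,[0,0,0],[0,0,0]]]'>/dev/null;python3 ins.py
```

```text
t 11.88 tongue mm [26.6  0.2 33.9] stripe bottom z 28.0 plain [-101.7   55.1] yaw/pitch/roll [-0.03 12.04  0.02] F_h [ 0.2  0.4 -2.8] grip 40.0 13.0 M_h [-0.05 -0.37  0.  ]
t 12.47 tongue mm [39.3  0.1 34. ] stripe bottom z 28.2 plain [-89.1  55.2] yaw/pitch/roll [-3.000e-02  1.202e+01  1.000e-02] F_h [ 0.5 -1.1 -2.9] grip 40.0 13.3 M_h [-0.08 -0.32 -0.  ]
t 12.88 tongue mm [47.5  0.1 34.1] stripe bottom z 28.2 plain [-80.9  55.3] yaw/pitch/roll [-0.03 12.    0.  ] F_h [-0.   0.8 -3.1] grip 40.0 13.3 M_h [-0.07 -0.33  0.03]
```

```bash
for i in 1 2 3; do python3 -m crank '[[1,[0,0.05,-0.0105],[0,0,0]],[1,[0,0,0],[0,0,0]],[1,[0,0,0],[0,0,0]]]' >/dev/null; python3 ins.py; done;  for i in 1 2 3; do python3 -m crank '[[1,[0,0.025,-0.005],[0,0,0]],[1,[0,0,0],[0,0,0]],[1,[0,0,0],[0,0,0]]]'>/dev/null; python3 ins.py; done
```

```text
t 13.13 tongue mm [48.9  0.1 34.1] stripe bottom z 28.2 plain [-79.5  55.3] yaw/pitch/roll [-0.03 12.    0.  ] F_h [-0.2 -0.5 -3.5] grip 40.0 13.3 M_h [-0.02 -0.31 -0.  ]
t 13.38 tongue mm [50.6  0.  34.2] stripe bottom z 28.3 plain [-77.9  55.3] yaw/pitch/roll [-0.03 11.99 -0.  ] F_h [ 1.   0.5 -2.8] grip 40.0 13.1 M_h [-0.05 -0.37 -0.1 ]
t 13.63 tongue mm [52.1  0.1 34.1] stripe bottom z 28.2 plain [-76.4  55.3] yaw/pitch/roll [-0.03 12.   -0.  ] F_h [ 0.1  0.7 -2.6] grip 40.0 13.1 M_h [-0.03 -0.32 -0.02]
t 13.88 tongue mm [52.8  0.  34.1] stripe bottom z 28.3 plain [-75.6  55.3] yaw/pitch/roll [-0.04 12.   -0.  ] F_h [ 0.3  0.2 -2.8] grip 40.0 13.3 M_h [-0.07 -0.33 -0.03]
t 14.13 tongue mm [53.5  0.  34.1] stripe bottom z 28.2 plain [-74.9  55.3] yaw/pitch/roll [-0.03 12.    0.  ] F_h [ 0.   1.1 -2.5] grip 40.0 12.9 M_h [-0.05 -0.31 -0.03]
t 14.38 tongue mm [54.3  0.  34.1] stripe bottom z 28.2 plain [-74.1  55.2] yaw/pitch/roll [-0.03 12.   -0.  ] F_h [-0.6  0.1 -2.3] grip 40.0 13.3 M_h [-0.01 -0.31 -0.04]
```

```bash
 for i in 1 2 3 4 5; do python3 -m crank '[[1,[0,0.02,-0.004],[0,0,0]],[1,[0,0,0],[0,0,0]],[1,[0,0,0],[0,0,0]]]'>/dev/null; python3 ins.py; done
```

```text
t 14.63 tongue mm [54.9  0.  34.1] stripe bottom z 28.2 plain [-73.5  55.2] yaw/pitch/roll [-0.03 12.    0.  ] F_h [ 0.4  0.3 -3. ] grip 40.0 13.0 M_h [-0.09 -0.32 -0.03]
t 14.88 tongue mm [55.5  0.1 34.1] stripe bottom z 28.2 plain [-72.9  55.2] yaw/pitch/roll [-0.03 12.    0.  ] F_h [ 0.2  0.4 -2.8] grip 40.0 13.5 M_h [-0.02 -0.25  0.  ]
t 15.13 tongue mm [56.1  0.  34.1] stripe bottom z 28.2 plain [-72.3  55.2] yaw/pitch/roll [-0.04 12.   -0.  ] F_h [ 0.1 -0.1 -1.5] grip 40.0 13.0 M_h [-0.07 -0.34  0.04]
t 15.38 tongue mm [56.8  0.  34.1] stripe bottom z 28.2 plain [-71.6  55.2] yaw/pitch/roll [-0.03 12.   -0.  ] F_h [ 0.2 -1.  -3.4] grip 40.0 13.1 M_h [-0.1  -0.29 -0.01]
t 15.63 tongue mm [57.4  0.  34.1] stripe bottom z 28.2 plain [-71.   55.2] yaw/pitch/roll [-0.03 12.    0.  ] F_h [ 0.7  0.2 -2. ] grip 40.0 13.1 M_h [-0.05 -0.35  0.03]
```

```bash
 for i in 1 2 3 4; do python3 -m crank '[[1,[0,0.02,-0.004],[0,0,0]],[1,[0,0,0],[0,0,0]],[1,[0,0,0],[0,0,0]]]'>/dev/null; python3 ins.py; done
```

```text
t 15.88 tongue mm [57.8  0.1 34. ] stripe bottom z 28.1 plain [-70.6  55.2] yaw/pitch/roll [-0.03 12.01  0.  ] F_h [ 0.9 -0.2 -2.6] grip 40.0 12.7 M_h [-0.04 -0.22 -0.06]
t 16.13 tongue mm [58.2  0.1 34. ] stripe bottom z 28.1 plain [-70.2  55.2] yaw/pitch/roll [-3.000e-02  1.204e+01  1.000e-02] F_h [-2.3 -0.2 -2.4] grip 40.0 13.2 M_h [ 0.02  0.05 -0.04]
t 16.38 tongue mm [58.6  0.1 33.9] stripe bottom z 28.1 plain [-69.8  55.2] yaw/pitch/roll [-4.000e-02  1.206e+01  1.000e-02] F_h [-3.9  0.7 -0.9] grip 40.0 13.1 M_h [ 0.01  0.41 -0.12]
t 16.63 tongue mm [59.   0.2 33.9] stripe bottom z 28.0 plain [-69.4  55.2] yaw/pitch/roll [-0.03 12.09  0.02] F_h [-5.6  1.6  0.2] grip 40.1 13.2 M_h [ 0.03  0.87 -0.04]
```

```bash
python3 -m crank '[[1,[0,-0.031,0.045],[0,0,0]],[1,[0,0,0],[0,0,0]],[1,[0,0,0],[0,0,0]]]'>/dev/null; python3 ins.py; for i in 1 2; do python3 -m crank '[[1,[0,-0.0108,0.0378],[-0.2,0,0]],[1,[0,-0.0108,0.0378],[-0.2,0,0]],[1,[0,0,0],[0,0,0]],[1,[0,0,0],[0,0,0]]]'>/dev/null; python3 ins.py; done
```

```text
t 16.88 tongue mm [58.7  0.  32.9] stripe bottom z 27.0 plain [-69.7  54. ] yaw/pitch/roll [-0.04 11.99 -0.  ] F_h [-3.4  0.3 -1.5] grip 40.0 13.1 M_h [-0.03  0.39 -0.09]
t 17.22 tongue mm [58.6 -0.  33.1] stripe bottom z 27.2 plain [-70.4  49.6] yaw/pitch/roll [-0.06  9.94 -0.  ] F_h [-1.4 -0.5 -2.3] grip 40.0 13.5 M_h [ 0.1   0.19 -0.08]
t 17.55 tongue mm [58.5  0.  33.1] stripe bottom z 27.1 plain [-71.1  45.1] yaw/pitch/roll [-0.06  7.96  0.  ] F_h [-1.8 -0.  -1.8] grip 40.0 13.3 M_h [ 0.08  0.31 -0.05]
```

```bash
for i in 1 2 3 4; do python3 -m crank '[[1,[0,-0.0108,0.0378],[-0.2,0,0]],[1,[0,0,0],[0,0,0]],[1,[0,0,0],[0,0,0]]]'>/dev/null; python3 ins.py; done
```

```text
t 17.8 tongue mm [58.6  0.  33. ] stripe bottom z 27.0 plain [-71.2  42.8] yaw/pitch/roll [-0.05  6.97 -0.  ] F_h [-2.4 -0.1 -2.6] grip 40.0 12.9 M_h [ 0.03  0.28 -0.04]
t 18.05 tongue mm [58.8 -0.1 33.1] stripe bottom z 27.1 plain [-71.1  40.6] yaw/pitch/roll [-0.04  5.94 -0.02] F_h [-0.9  0.3 -2.2] grip 40.1 13.3 M_h [-0.01  0.04 -0.05]
t 18.3 tongue mm [58.8 -0.2 33.1] stripe bottom z 27.2 plain [-71.2  38.3] yaw/pitch/roll [-0.05  4.94 -0.02] F_h [ 1.1  0.4 -2.3] grip 40.1 13.1 M_h [-0.04 -0.03  0.  ]
t 18.55 tongue mm [58.7 -0.1 33.1] stripe bottom z 27.1 plain [-71.4  36. ] yaw/pitch/roll [-0.05  3.95 -0.01] F_h [ 0.5 -0.4 -0.7] grip 40.1 13.1 M_h [-0.07 -0.08  0.03]
```

```bash
for i in 1 2 3 4; do python3 -m crank '[[1,[0,-0.008,0.028],[-0.15,0,0]],[1,[0,0,0],[0,0,0]],[1,[0,0,0],[0,0,0]]]'>/dev/null; python3 ins.py; done
```

```text
t 18.8 tongue mm [58.8 -0.1 33.1] stripe bottom z 27.1 plain [-71.4  34.4] yaw/pitch/roll [-0.04  3.21 -0.01] F_h [ 1.1 -0.2 -0.7] grip 40.1 13.3 M_h [-0.03 -0.21  0.01]
t 19.05 tongue mm [58.1  0.1 32.6] stripe bottom z 26.7 plain [-72.   32.4] yaw/pitch/roll [-0.05  2.52  0.01] F_h [ 0.7 -0.9 -4. ] grip 40.0 12.9 M_h [-0.09 -0.22 -0.05]
t 19.3 tongue mm [58.1  0.1 32.8] stripe bottom z 26.8 plain [-72.   30.8] yaw/pitch/roll [-0.05  1.77  0.01] F_h [-0.1 -0.2 -3.8] grip 40.0 13.3 M_h [ 0.07 -0.13 -0.11]
t 19.55 tongue mm [58.1  0.2 32.7] stripe bottom z 26.7 plain [-72.   29.1] yaw/pitch/roll [-0.04  1.02  0.01] F_h [-1.   0.3 -3.9] grip 40.0 13.3 M_h [ 0.03 -0.04  0.02]
```

```bash
for i in 1 2 3; do python3 -m crank '[[1,[0,-0.0054,0.02],[-0.1,0,0]],[1,[0,0,0],[0,0,0]],[1,[0,0,0],[0,0,0]]]'>/dev/null; python3 ins.py; done
```

```text
t 19.8 tongue mm [58.3  0.1 32.9] stripe bottom z 26.9 plain [-71.7  28. ] yaw/pitch/roll [-0.04  0.51  0.01] F_h [-1.5  0.3 -2.9] grip 40.0 13.0 M_h [ 0.13  0.15 -0.1 ]
t 20.05 tongue mm [58.2  0.1 32.8] stripe bottom z 26.8 plain [-71.8  26.8] yaw/pitch/roll [-0.04  0.02  0.01] F_h [-1.5 -0.  -2.8] grip 40.0 13.2 M_h [ 0.    0.32 -0.08]
t 20.3 tongue mm [58.3  0.1 32.8] stripe bottom z 26.8 plain [-71.7  25.7] yaw/pitch/roll [-0.04 -0.49  0.01] F_h [-2.6  1.1 -2.8] grip 40.0 13.3 M_h [ 0.1   0.39 -0.07]
```

```bash
python3 w.py wf; for i in 1 2 3; do python3 -m crank '[[1,[0,0,0.013],[0,0,0]],[1,[0,0,0],[0,0,0]],[1,[0,0,0],[0,0,0]]]'>/dev/null; python3 ins.py; done; python3 - <<'E'
from ins import *
P=np.load("wf.npz")["P"];Q=H.inv().apply((P-O).reshape(-1,3))*1e3
c=np.load("wf.npz")["c"];cv2.imwrite("pics/wfz.png",cv2.resize(c[100:300,180:480],None,fx=2.6,fy=2.6))
for x in list(range(-80,-58,2))+[30,35,40]:
    k=(abs(Q[:,0]-x)<1)&(abs(Q[:,1]-28)<14)&(Q[:,2]<60)
    if k.sum(): print(x,k.sum(),np.percentile(Q[k][:,2],[10,50,90]).round(1))
E
```

```text
[ 0.53507159 -0.13542875  0.05104603] [ 0.53117476 -0.10763165  0.07836901]
t 20.6 tongue mm [58.4  0.1 32.4] stripe bottom z 26.4 plain [-71.6  25.4] yaw/pitch/roll [-0.03 -0.48  0.01] F_h [-2.   0.  -1.8] grip 40.0 13.0 M_h [ 0.1   0.52 -0.08]
t 20.85 tongue mm [58.4  0.1 32.3] stripe bottom z 26.3 plain [-71.5  25.2] yaw/pitch/roll [-0.03 -0.49  0.  ] F_h [-5.6  0.9  3.7] grip 40.0 13.2 M_h [ 0.19  0.88 -0.09]
t 21.1 tongue mm [58.4  0.  32.3] stripe bottom z 26.3 plain [-71.5  25.2] yaw/pitch/roll [-0.03 -0.49 -0.  ] F_h [-6.6  2.3  9.6] grip 40.0 13.5 M_h [ 0.36  1.16 -0.04]
t 21.1 tongue mm [58.4  0.  32.3] stripe bottom z 26.3 plain [-71.5  25.2] yaw/pitch/roll [-0.03 -0.49 -0.  ] F_h [-6.6  2.3  9.6] grip 40.0 13.5 M_h [ 0.36  1.16 -0.04]
-80 63 [25.1 34.4 35.4]
-78 109 [26.1 35.  35.9]
-76 123 [25.4 34.9 35.9]
-74 212 [25.4 31.1 35.5]
-72 61 [30.6 31.3 34.3]
-70 122 [30.5 31.5 32.6]
-68 116 [30.7 31.5 32.3]
-66 115 [30.9 31.6 32.4]
-64 122 [30.8 31.6 32.4]
-62 112 [30.7 31.5 32.2]
-60 98 [30.9 31.8 32.6]
30 113 [30.8 31.5 32.3]
35 194 [31.  32.2 46.1]
40 115 [43.2 44.2 45.1]
```

View pics/wfz.png

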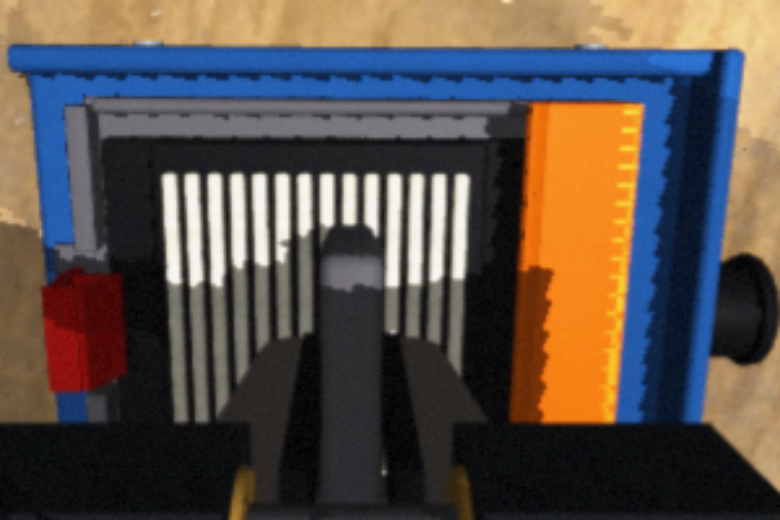

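The picture shows the cassette flat, with its plate top at 31.5 mm at both ends, and the red catch nose (125,320) over the plain edge (105). I'll unload, let go with a small opening, and rise.

```bash
python3 -m crank '[[1,[0,-0.02,-0.03],[0,0,0]],[1,[0,0,0],[0,0,0]],[1,[0,0,0],[0,0,0]]]'>/dev/null; python3 ins.py; python3 -m crank '[[0.3,[0,0,0],[0,0,0]],[0.3,[0,0,0],[0,0,0]],[0.3,[0,0,0],[0,0,0]],[0.3,[0,0,0],[0,0,0]],[0.3,[0,0,0],[0,0,0]],[0.3,[0,0,0],[0,0,0]]]'; python3 -m crank '[[0.3,[0,0,-0.2],[0,0,0]],[0.3,[0,0,-0.5],[0,0,0]],[0.3,[0,0,-0.8],[0,0,0]],[0.3,[0,0,-0.8],[0,0,0]],[0.3,[0,0,-0.8],[0,0,0]],[0.3,[0,0,-0.8],[0,0,0]],[0.3,[0,0,0],[0,0,0]],[0.3,[0,0,0],[0,0,0]],[0.3,[0,0,0],[0,0,0]]]'
python3 w.py wz;python3 - <<'E'
from ins import *
P=np.load("wz.npz")["P"];Q=H.inv().apply((P-O).reshape(-1,3))*1e3
c=np.load("wz.npz")["c"];cv2.imwrite("pics/wzz.png",cv2.resize(c[90:290,240:500],None,fx=3,fy=2.9))
for x in (-78,-76,-74,-72,-70,-68,-60,30):
  for y in(-35,0,35):
    k=(abs(Q[:,0]-x)<1)&(abs(Q[:,1]-y)<8)&(Q[:,2]<60)
    if k.sum(): print(x,y,k.sum(),np.percentile(Q[k][:,2],[10,50,90]).round(1))
E
```

```text
t 21.35 tongue mm [58.2 -0.  32.6] stripe bottom z 26.6 plain [-71.7  25.4] yaw/pitch/roll [-0.04 -0.53 -0.01] F_h [-0.6  0.6 -3. ] grip 40.0 13.2 M_h [-0.01  0.27 -0.11]
time_s: 21.85
ee_pos: [0.535, -0.1356, 0.051]
tool_rot: [0.621, 0.784, 0.004, 0.003]
contact_force: [0.1, -0.6, -0.0]
width: 0.0323
gripper_force: 0.0
time_s: 22.6
ee_pos: [0.5334, -0.1357, 0.1675]
tool_rot: [0.621, 0.784, 0.003, 0.003]
contact_force: [-0.3, -0.5, -0.4]
width: 0.032
gripper_force: 0.0
[ 0.53335582 -0.13571829  0.1675056 ] [ 0.53853751 -0.13389256  0.07861713]
t 22.65 tongue mm [ 56.2   0.4 148.6] stripe bottom z 142.6 plain [-73.7 141.7] yaw/pitch/roll [-0.04 -0.43  0.04] F_h [ 0.3 -0.3  0.4] grip 0.0 32.1 M_h [-0.06 -0.05  0.02]
-78 -35 22 [34.4 35.1 35.8]
-78 0 30 [46.6 47.4 48.3]
-78 35 26 [34.3 34.8 35.8]
-76 -35 29 [34.1 35.1 35.6]
-76 0 30 [46.6 47.5 48.4]
-76 35 35 [34.2 35.1 36.4]
-74 -35 35 [24.5 28.6 33.5]
-74 0 35 [44.7 46.4 47.9]
-74 35 52 [25.  28.1 34.8]
-72 -35 24 [30.2 30.9 31.4]
-72 0 44 [41.  42.6 44.3]
-72 35 17 [30.2 31.3 31.7]
-70 -35 22 [29.8 30.9 32.1]
-70 0 34 [37.3 38.8 40.2]
-70 35 28 [30.2 31.1 31.6]
-68 -35 22 [29.9 31.  32.2]
-68 0 39 [30.3 31.2 37.2]
-68 35 30 [30.4 31.2 32.3]
-60 -35 15 [30.4 31.3 32.2]
-60 0 16 [30.3 31.1 32.1]
-60 35 21 [30.2 31.4 32.1]
30 -35 23 [30.1 30.6 31.6]
30 0 28 [30.  31.  31.5]
30 35 30 [30.1 31.1 32.1]
```

View pics/wzz.png

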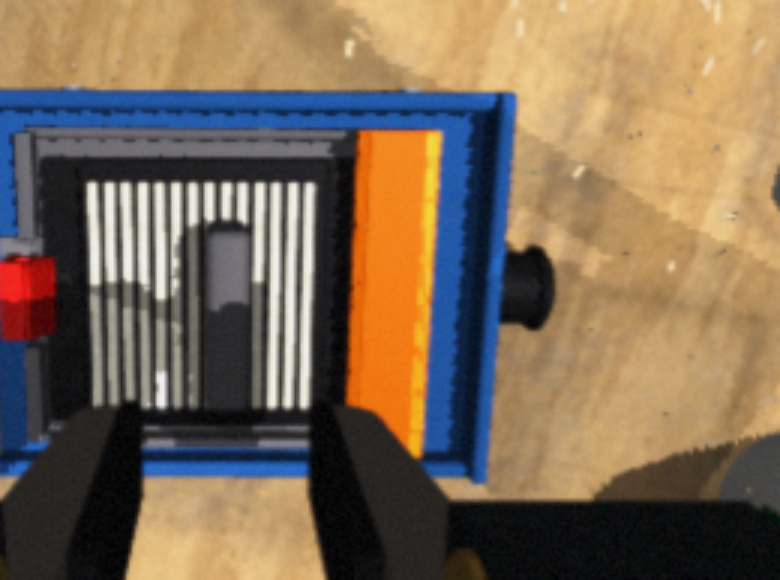

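The cassette is flat, with its plate top at 31 mm everywhere. The catch nose is back at -68.5 mm, where it stood when shut, about 4 mm over the edge, and the gripper is clear. I'm handing in.

```bash
python3 -c "
from rig import arm
print(arm.hand_in())"
```

```text
the job is handed in; nothing more can be done
None
```

The cassette is hooked under the orange lip and lies flat on its seat with the red catch shut over its plain edge; I let go and handed the job in at about 23 s, but `hand_in()` returned no verdict.

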